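# Pin the rod eye into its fork

## Robot

A 6-joint arm with a two-finger parallel gripper is mounted at the origin on the work surface. World frame = base frame: x ahead of the robot, y to its left, z up, the work surface at z = 0. Lengths are in m, angles in rad, forces in N, time in s.
With the tool pointing down it reaches from about 0.35 to 0.975 m from the base axis. Payload 4.9 kg.
Tool frame: the origin (TCP) lies at the very end of the fingers, on their centre line; the grasp point (between the pads) lies ctrl.grip_point_offset behind it (ctrl.grip_point_offset is the distance from the TCP to the grasp point, in m); z points along the fingers, y is the direction in which the jaws open and shut (so a half turn about z gives the same grasp; the last joint's range is limited). The gripper opens to 85 mm and grips with 20 to 120 N. Pads are 22 mm wide; open, the fingers measure 114 mm over their backs; the gripper's body (76 mm by 85 mm) begins 54 mm behind the grasp point. The pads swing forward as they close: fully open they stand 13 mm farther back than shut.
Start: joints at [0.997, 0.053, 1.613, -0, 1.476, -0.119], TCP at [0.275, 0.561, 0.2] pointing down, gripper open.
Joint ranges: [-3.01, 3.01], [-1.01, 2.22], [0.06, 2.58], [-1.02, 4.17], [0.09, 2.62], [-3.14, 3.14]. Speed limits (rad/s): [2.57, 2.57, 3.14, 3.14, 3.14, 3.14].

## Interface

Orientations are given as a rotation vector (axis times angle).
In Python, from station import ctrl gives the robot as it stands. The module is installed in compiled form; this text tells all that it offers.
- The arm moves only by the shell command python3 -m creep 'ROWS' [FORCE]. ROWS is JSON, a list of rows, each a list of 5 numbers: the closure in counts, from 0 (fully open) to 255 (shut), then the shift along the tool's x, y, z in mm, then the turn about the tool's z in rad. A call has 1 to 12 rows; each row is the pose to reach, as a shift and turn from the pose commanded when the call began, along the tool's axes at that moment; what a row does not reach only later rows make up. A row lasts 1/12 s, in which the tool goes at most 41.7 mm and 7.16 degrees, less where a joint would pass 70% of its speed; a pose out of reach is approached as far as the arm can. A call with a gripper value outside its range is refused whole. The fingers move at their own pace and stop on an object; FORCE is the grip in N (left out, the last holds). Time passes only in rows, so rows that repeat a pose let the fingers close. It gives the time, the measured TCP pose, the force and the opening at its end, in the units of the state.
- ctrl.get_obs(): the state, without advancing time (a new reading comes with each control period).
- ctrl.get_image(name): name is "scene" or "top"; returns the picture (400x640x3 uint8, red, green, blue); there is no depth.
- ctrl.calibration(name): a dict with "fx", "fy", "cx", "cy" (pixels), "R" (3x3) and "t" (3): a world point X has camera coordinates R X + t. Camera axes: x right, y down, z forward; pixel columns grow to the right and rows downward; lengths in m; the calibration is good to about 2 mm. A picture is of the moment at which its call begins. calibration takes no time and is no camera call.
- ctrl.finish_job(): hands the job in, once; it reports no verdict.
Trained networks look in the newest picture that a camera, given by its name, has taken for a name from the list of things; names that differ only in an ending like _2 or _b are one class to them, and where a whole thing is asked for, a point or a joint stands for the part that bears it (a point fixed in the world has none). Each returns a list of dicts, best first, with "conf" (0 to 1); they miss things now and then, are a little off and sometimes report something else, mostly with a low value. They report only what shows in the picture. A call takes as long as a camera call. They do not tell look-alikes from the thing itself.
- ctrl.boxes_of(camera, label): "rect" ([left, top, width, height] in pixels, round what is visible of it).
- ctrl.outline_of(camera, label): "mask" (400x640 bool, what is visible of it) and "rect" ([left, top, width, height] in pixels, round what is visible of it).
The state is a dict: "t": time; "q": joint angles; "dq": joint speeds; "effort": joint torques, N m; "tool_pos": TCP position; "tool_rot": TCP orientation; "contact_force": force on the tool from outside, world axes, zero at the start; "wrist_torque": the same for the moment, N m; "opening": finger opening in m.
Only numpy, scipy, OpenCV 4.12 (cv2) and the standard library are available. Lean on these libraries where they do the work, as an engineer would, in place of code of your own. Each camera call takes 0.05 s, during which the arm holds its last target. There are 200 camera calls.

## Task

The eye of the copper rod already sits in the fork bolted to the counter, with the holes lined up. Take the long plain pin from the wooden rack and push it down through fork and eye until its collar sits fully home on the fork, then let go. Leave the short pin and the thick-shouldered pin standing in the rack.

Things in the scene. Friction and masses are not known exactly. Their poses are not given: they have to be found in the camera images.
- long_pin_grip (a point): Use this: upright in any hole of the wooden rack (48 mm high, square holes 75 mm apart, 40 mm deep). From the tip: plain 22 mm shank, 80 mm long, nose rounded over 11 mm; collar 40 mm across, 8 mm thick; round knob 24 mm across, 45 mm tall (its top 141 mm above the counter), to hold it by. Point: middle of the knob, 30.5 mm above the collar's underside, 110.5 mm above the tip; z up. 0.25 to 0.5 kg.
- fork_hole (a point): Centre of the fork's upper hole on its top face, 96 mm above the counter; z up, x along the copper rod. Fixed: two level dark steel cheeks 60 mm wide, the rod's eye between; holes in line, vertical, 28.5 mm wide. A white plastic plug in the lower hole, 40 mm below the top face, is pushed down by the pin: about 8 N, more than the pin's weight. Room below for the whole shank.
- short_pin_grip (a point): Middle of the knob of the short pin in the rack: same knob, collar and thickness as the long pin, but its shank is only 50 mm long, so it stands 30 mm lower. Not to be used.
- shoulder_pin_grip (a point): Middle of the knob of the shouldered pin in the rack: as tall as the long pin, but the 35 mm of shank under its collar is 33 mm thick, too thick for the fork. Not to be used.
Not all that is in view belongs to the job. What is shaped like the part that bears long_pin_grip but blue or pink is not meant.

How it is judged:
At the end, for the whole second after the job is handed in: The long pin stands upright (within 10 degrees) in the fork's hole, its knob within 12 mm of the hole's axis, and its collar is down on the fork's top face (within 5.5 mm) (horizontal distance between long_pin_grip and fork_hole below 0.012 m and z of long_pin_grip in the frame of fork_hole between 0.024 and 0.036 m and angle between long_pin_grip's own z axis and vertical below 0.17 rad); the robot touches nothing.
It fails at once if the short pin is moved from its place in the rack (more than 40 mm) (distance of short_pin_grip from where it was at the start of the episode above 0.04 m).
It fails at once if the shouldered pin is moved from its place in the rack (more than 40 mm) (distance of shoulder_pin_grip from where it was at the start of the episode above 0.04 m).
It also fails if it takes over 48 s, if anything falls off the work surface, if the arm or the gripper's body presses on something with over 40 N, if the wrist force passes 120 N, or if a joint passes its speed limit or range.

## Working session

There is one attempt and no reset: what is moved stays moved. The work goes in short steps, Python scripts to look and compute and a shell command to move; the robot and the scene stay as the last step left them, time stands still between calls to the robot, and variables do not carry over. Pictures are saved under pics/ and viewed, about 8 in all and at most 12, crops included, and the job is handed in when it is done.

```bash
mkdir -p pics; cat > h.py <<'E'
import numpy as np, cv2
from station import ctrl
from scipy.spatial.transform import Rotation as Ro
def cal(n):
    c=ctrl.calibration(n); return c,np.array(c["R"]),np.array(c["t"])
def proj(n,X):
    c,R,t=cal(n); p=R@np.array(X)+t; return np.array([c["fx"]*p[0]/p[2]+c["cx"],c["fy"]*p[1]/p[2]+c["cy"]])
def ray(n,uv):
    c,R,t=cal(n); d=R.T@np.array([(uv[0]-c["cx"])/c["fx"],(uv[1]-c["cy"])/c["fy"],1]); return -R.T@t,d/np.linalg.norm(d)
def atz(n,uv,z):
    o,d=ray(n,uv); return o+d*(z-o[2])/d[2]
def tri(a,uva,b,uvb):
    o1,d1=ray(a,uva);o2,d2=ray(b,uvb)
    s=np.linalg.lstsq(np.c_[d1,-d2],o2-o1,rcond=None)[0]
    p,q=o1+s[0]*d1,o2+s[1]*d2; return (p+q)/2,np.linalg.norm(p-q)
def save(n,f):
    im=ctrl.get_image(n); cv2.imwrite("pics/"+f,im[:,:,::-1]); return im
E
python3 - <<'E'
from h import *
ims=[save(n,n+"0.png") for n in("scene","top")]
for n in("scene","top"):
    print(n,"cam at",ray(n,(320,200)))
    for l in("long_pin_grip","short_pin_grip","shoulder_pin_grip","fork_hole"):
        print(l,[(np.round(b["rect"]).tolist(),round(b["conf"],2)) for b in ctrl.boxes_of(n,l)])
print(ctrl.get_obs(),ctrl.grip_point_offset)
E
```

```text
scene cam at (array([1.1181379 , 0.36910445, 0.77598457]), array([-0.60391697, -0.40049945, -0.68911863]))
long_pin_grip [([253.0, 164.0, 16.0, 42.0], 0.95), ([287.0, 149.0, 18.0, 53.0], 0.57)]
short_pin_grip [([225.0, 167.0, 19.0, 28.0], 0.8)]
shoulder_pin_grip [([192.0, 150.0, 19.0, 39.0], 0.73)]
fork_hole [([366.0, 230.0, 78.0, 128.0], 0.6)]
top cam at (array([ 0.37000141, -0.03166124,  0.85957456]), array([ 0.21506135,  0.02058552, -0.97638356]))
long_pin_grip [([390.0, 193.0, 20.0, 22.0], 0.84), ([340.0, 179.0, 21.0, 25.0], 0.75), ([370.0, 238.0, 19.0, 26.0], 0.67)]
short_pin_grip [([422.0, 196.0, 23.0, 23.0], 0.7)]
shoulder_pin_grip [([462.0, 188.0, 32.0, 26.0], 0.76)]
fork_hole [([191.0, 83.0, 53.0, 149.0], 0.72)]
{'t': 0.5, 'q': array([ 9.97037921e-01,  5.27068999e-02,  1.61293507e+00, -1.29199151e-05,
        1.47595616e+00, -1.18965463e-01]), 'dq': array([-1.64631610e-03, -4.52774074e-05, -1.51268655e-03, -4.27304407e-04,
        8.74132010e-04,  8.28416754e-04]), 'effort': array([-6.91249879e-04, -3.93218029e+01, -3.70028901e+01, -7.68545556e-05,
        1.34601469e-03,  9.42826489e-06]), 'tool_pos': array([0.27451932, 0.56145898, 0.20027831]), 'tool_rot': array([ 7.08242076e-01,  3.06070796e+00, -1.49503499e-05]), 'contact_force': array([-0.55261731,  1.10361278,  0.61044892]), 'wrist_torque': array([-0.00212024,  0.02416983, -0.00670807]), 'opening': 0.08540703287184657} 0.0187
```

View pics/scene0.png

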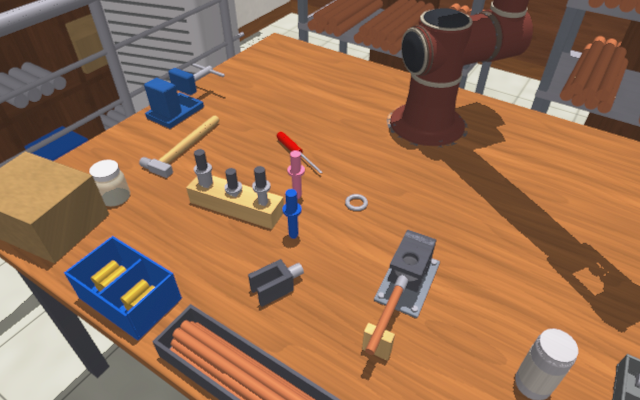

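View pics/top0.png

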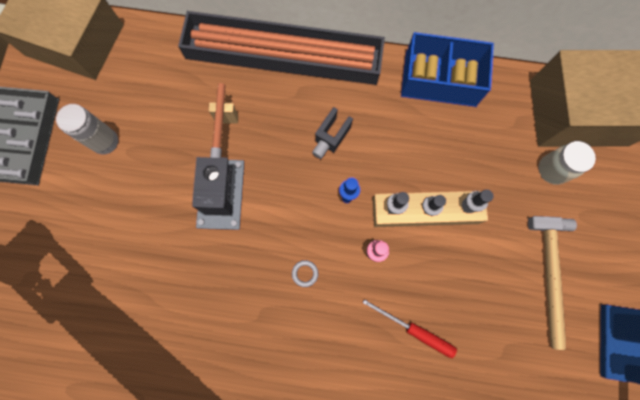

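The scene view shows the rack with three dark-knobbed pins. The one nearest the blue decoy, at scene (261,185) and top (399,203), is tall with a bright plain shank. The middle one, at (233,181), is short, and the left one, at (201,165), is tall and thick. The fork hole is at scene (411,259) and top (212,174). I'll zoom in to get precise pixels.

```bash
python3 - <<'E'
from h import *
s=cv2.imread("pics/scene0.png");t=cv2.imread("pics/top0.png")
def crop(i,u,v,w,h,k): return cv2.resize(i[v:v+h,u:u+w],None,fx=k,fy=k,interpolation=cv2.INTER_NEAREST)
a=np.hstack([crop(s,235,155,50,37,8),crop(s,385,235,50,37,8)])
b=np.hstack([crop(t,375,185,50,37,8),crop(t,188,155,50,37,8)])
cv2.imwrite("pics/crop.png",np.vstack([a,b]))
P,e=tri("scene",(261,185),"top",(399,203));print(P,e)
P,e=tri("scene",(411,258.5),"top",(212.5,174.5));print(P,e)
E
```

```text
[ 0.55315713 -0.16170286  0.09554804] 0.0037456694568122366
[0.55792908 0.19853141 0.08989609] 0.005900535881361699
```

View pics/crop.png

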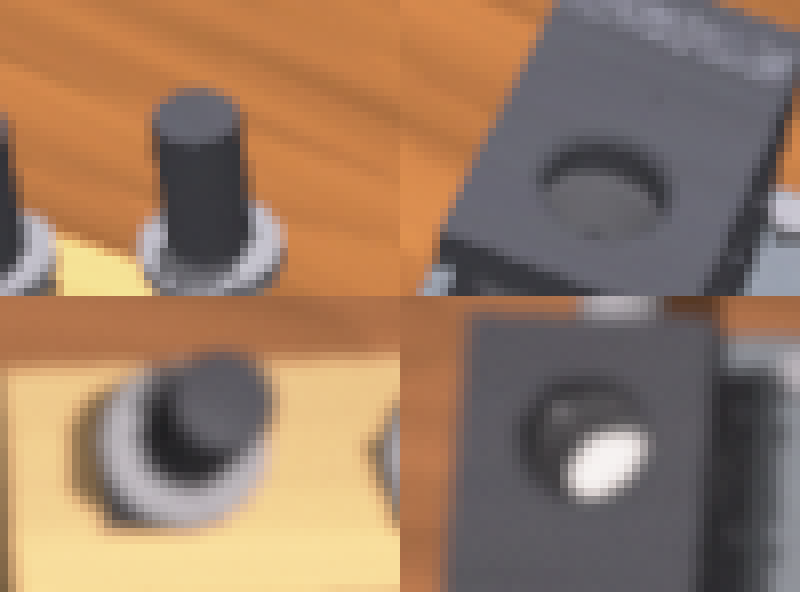

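```bash
python3 - <<'E'
from h import *
K,e=tri("scene",(259.3,169),"top",(402.6,197.4));print("knob top",K,e, atz("scene",(259.3,169),.141),atz("top",(402.6,197.4),.141))
H,e=tri("scene",(410,258),"top",(210.6,172.4));print("hole",H,e,atz("scene",(410,258),.096),atz("top",(210.6,172.4),.096))
o=ctrl.get_obs();R=Ro.from_rotvec(o["tool_rot"]).as_matrix();print(R.round(3))
# rack direction from knob tops of others, fork dir, decoys at top view z=.1
for n,uv in dict(sh=(438,201),sd=(484,196),blue=(350,188),pink=(377,247),rackL=(374,196),rackR=(487,192)).items(): print(n,atz("top",uv,{'sh':.111,'sd':.141,'rackL':.048,'rackR':.048}.get(n,.1)))
E
```

```text
knob top [ 0.55350618 -0.1597483   0.14168275] 0.0020636568358127984 [ 0.55265749 -0.1592196   0.141     ] [ 0.55424412 -0.16078449  0.141     ]
hole [0.56102132 0.19947218 0.09517367] 0.0018151627363588991 [0.56117544 0.20044092 0.096     ] [0.56118978 0.19838376 0.096     ]
[[-0.898  0.439  0.   ]
 [ 0.439  0.898 -0.   ]
 [-0.    -0.    -1.   ]]
sh [ 0.56465703 -0.23154235  0.111     ]
sd [ 0.57781557 -0.30367359  0.141     ]
blue [ 0.56841667 -0.0682223   0.1       ]
pink [ 0.46534383 -0.13138185  0.1       ]
rackL [ 0.57261534 -0.12044893  0.048     ]
rackR [ 0.61385139 -0.34432918  0.048     ]
```

Two-view heights agree with the text: knob top 142 mm, hole face 95 mm. The grasp will close along world x, clear of the neighbouring pins.

```bash
cat > go.py <<'E'
import sys
from h import *
o=ctrl.get_obs();R=Ro.from_rotvec(o["tool_rot"]).as_matrix()
T=np.array(list(map(float,sys.argv[1:4])))
y=R[:,1]; print("t",round(o["t"],2),"shift mm",(R.T@(T-o["tool_pos"])*1000).round(1),"turn to y||x",round(float(np.mod(np.arctan2(y[1],y[0])+np.pi/2,np.pi)-np.pi/2),3),"q6",o["q"][5].round(2),"F",o["contact_force"].round(1),"open",round(o["opening"],4))
E
python3 go.py .5535 -.16 .225
```

```text
t 0.5 shift mm [-567.5 -525.6  -24.7] turn to y||x 1.116 q6 -0.12 F [-0.6  1.1  0.6] open 0.0854
```

```bash
python3 -m creep '[[80,-567,-525,-25,1.116],[80,-567,-525,-25,1.116],[80,-567,-525,-25,1.116],[80,-567,-525,-25,1.116],[80,-567,-525,-25,1.116],[80,-567,-525,-25,1.116],[80,-567,-525,-25,1.116],[80,-567,-525,-25,1.116],[80,-567,-525,-25,1.116],[80,-567,-525,-25,1.116],[80,-567,-525,-25,1.116],[80,-567,-525,-25,1.116]]' 40; python3 go.py .5535 -.16 .225
```

```text
t: 1.5
tool_pos: [0.4552, 0.0934, 0.217]
tool_rot: [2.221, 2.221, 0.002]
contact_force: [0.3, 0.2, 0.4]
opening: 0.0586
t 1.5 shift mm [-253.4   98.3   -7.9] turn to y||x -0.0 q6 0.04 F [0.3 0.2 0.4] open 0.0586
```

```bash
python3 -m creep '[[80,-253,98,-8,0],[80,-253,98,-8,0],[80,-253,98,-8,0],[80,-253,98,-8,0],[80,-253,98,-8,0],[80,-253,98,-8,0],[80,-253,98,-8,0],[80,-253,98,-8,0],[80,-253,98,-8,0],[80,-253,98,-8,0],[80,-253,98,-8,0]]'; python3 go.py .5535 -.16 .104
```

```text
t: 2.42
tool_pos: [0.5525, -0.1564, 0.2245]
tool_rot: [-2.22, -2.223, -0.0]
contact_force: [0.3, 0.1, -0.9]
opening: 0.0587
t 2.42 shift mm [ -3.6   1.  120.5] turn to y||x 0.001 q6 -0.41 F [ 0.3  0.1 -0.9] open 0.0587
```

```bash
python3 -m creep '[[80,-3.6,1,30,0],[80,-3.6,1,60,0],[80,-3.6,1,80,0],[80,-3.6,1,100,0],[80,-3.6,1,112,0],[80,-3.6,1,120,0],[80,-3.6,1,120,0],[80,-3.6,1,120,0],[80,-3.6,1,120,0]]'; python3 go.py .5535 -.16 .104; python3 -c "
from h import *
a=save('scene','s1.png')[110:250,160:340];b=save('top','t1.png')[130:270,310:490]
cv2.imwrite('pics/c1.png',np.hstack([cv2.resize(x[:,:,::-1],(400,311)) for x in(a,b)]))"
```

```text
t: 3.17
tool_pos: [0.5549, -0.1615, 0.1063]
tool_rot: [2.219, 2.22, 0.002]
contact_force: [0.8, 0.1, 0.4]
opening: 0.0587
t 3.17 shift mm [ 1.5 -1.4  2.3] turn to y||x 0.0 q6 -0.41 F [0.8 0.1 0.4] open 0.0587
```

View pics/c1.png

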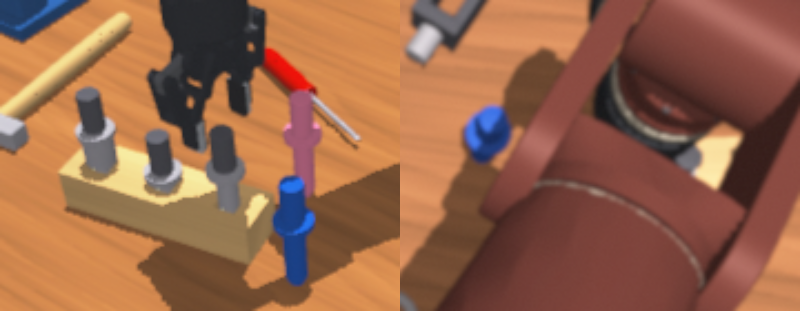

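```bash
python3 - <<'E'
from h import *
o=ctrl.get_obs();p=o["tool_pos"]
print("tcp",proj("scene",p))
for dx in(-.03,.03):
  for z in(.106,.116,.126,.14): print(dx,z,proj("scene",p+[dx,0,z-p[2]]))
print("knob mid",proj("scene",[.5535,-.16,.1185]),"top",proj("scene",[.5535,-.16,.141]))
print(atz("scene",(248,177),.116),atz("scene",(268,160),.116))
E
```

```text
tcp [259.2313886  181.54689743]
-0.03 0.106 [267.85030422 174.10198921]
-0.03 0.116 [267.49180329 170.61137458]
-0.03 0.126 [267.12849959 167.07399682]
-0.03 0.14 [266.61162025 162.04129974]
0.03 0.106 [250.31301902 189.45211604]
0.03 0.116 [249.81997894 185.93636257]
0.03 0.126 [249.32008387 182.37172775]
0.03 0.14 [248.60843951 177.29715824]
knob mid [259.71930913 177.17085963] top [258.75775186 169.08369357]
[ 0.56472022 -0.18338627  0.116     ] [ 0.49505683 -0.18357467  0.116     ]
```

```bash
python3 -c "
import cv2
a=cv2.imread('pics/s1.png')[120:220,200:320]
cv2.imwrite('pics/c2.png',cv2.resize(a,(720,600),interpolation=2))"
```

```text
(no output)
```

View pics/c2.png

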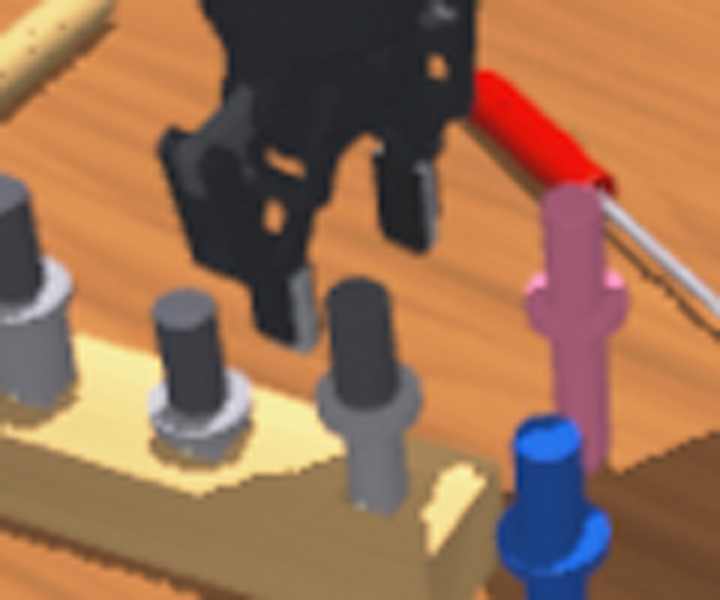

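The pins are untouched, but the fingertips at scene (247,177) and (270,162) show about 10 px higher than the reported TCP predicts. I'll raise the arm, move it where both cameras see the fingers, and measure that offset before gripping.

```bash
python3 -m creep '[[80,0,0,-30,0],[80,0,0,-60,0],[80,0,0,-90,0],[80,0,0,-110,0],[80,35,0,-110,0],[80,75,0,-110,0],[80,115,0,-110,0],[80,155,0,-110,0],[80,195,0,-110,0],[80,235,0,-110,0],[80,275,0,-110,0],[80,315,0,-110,0]]' 30; python3 -m creep '[[160,40,0,0,0],[160,80,0,0,0],[160,120,0,0,0],[160,160,0,0,0],[160,180,0,0,0],[160,180,0,0,0],[160,180,0,0,0],[160,180,0,0,0]]'; python3 - <<'E'
from h import *
o=ctrl.get_obs();p=o["tool_pos"];print(p,o["opening"],proj("scene",p),proj("top",p))
out=[]
for n in("scene","top"):
    im=save(n,n+"2.png");u,v=proj(n,p).astype(int);u=min(max(u,60),579);v=min(max(v,60),339);print(n,"origin",u-60,v-60)
    out.append(cv2.resize(im[v-60:v+60,u-60:u+60,::-1],(400,400)))
cv2.imwrite("pics/c3.png",np.hstack(out))
E
```

```text
t: 4.27
tool_pos: [0.554, 0.1557, 0.2159]
tool_rot: [2.221, 2.22, 0.003]
contact_force: [1.2, 0.5, -0.5]
opening: 0.0585
t: 4.93
tool_pos: [0.5541, 0.3332, 0.215]
tool_rot: [2.221, 2.221, 0.001]
contact_force: [0.3, -0.0, -0.5]
opening: 0.0317
[0.55408512 0.33321003 0.2150352 ] 0.031684310462441426 [497.60430944 242.72580256] [110.41195499 144.44954127]
scene origin 437 182
top origin 50 84
```

View pics/c3.png

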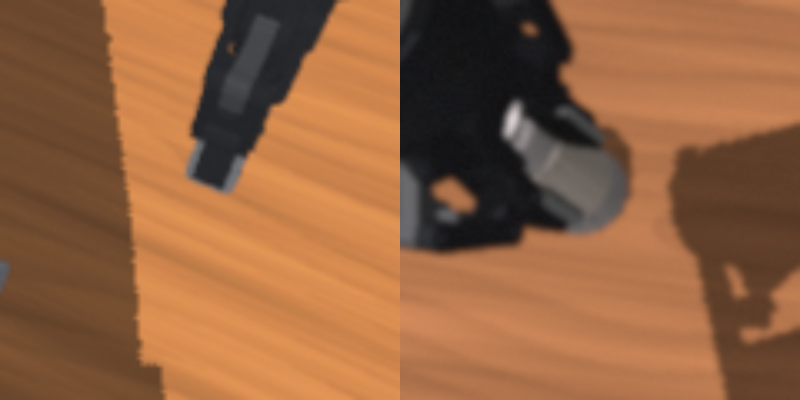

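```bash
python3 - <<'E'
from h import *
p=ctrl.get_obs()["tool_pos"]
f=lambda X:((proj("scene",X)-[437,182])*400/120).round(0)
for z in(0,.01,.02,.03): 
  for dx in (.016,.026): print(z,dx,[f(p+[dx,s*.011,z]) for s in(-1,1)])
E
python3 -c "
import cv2
a=cv2.imread('pics/scene2.png')[160:260,460:580]
b=cv2.imread('pics/top2.png')[70:170,50:170]
import numpy as np
cv2.imwrite('pics/c4.png',np.hstack([cv2.resize(x,(400,333),interpolation=2) for x in (cv2.imread('pics/scene2.png')[205:265,470:542],b)]))"
```

```text
0 0.016 [array([167., 214.]), array([213., 234.])]
0 0.026 [array([160., 228.]), array([206., 247.])]
0.01 0.016 [array([172., 200.]), array([218., 220.])]
0.01 0.026 [array([165., 213.]), array([212., 233.])]
0.02 0.016 [array([177., 186.]), array([224., 205.])]
0.02 0.026 [array([170., 199.]), array([217., 219.])]
0.03 0.016 [array([183., 171.]), array([230., 191.])]
0.03 0.026 [array([175., 185.]), array([223., 205.])]
```

```bash
python3 - <<'E'
from h import *
p=ctrl.get_obs()["tool_pos"]
o=np.array([50,84]);im=cv2.imread("pics/top2.png")[84:184,50:150]
k=6;im=cv2.resize(im,None,fx=k,fy=k,interpolation=2)
for z,c in((0,(0,0,255)),(.028,(0,255,0))):
  for dx in(-.016,.016):
    a,b=[tuple(((proj("top",p+[dx,s*.011,z])-o+.5)*k).astype(int).tolist()) for s in(-1,1)]
    cv2.line(im,a,b,c,1)
o=np.array([440,190]);i2=cv2.imread("pics/scene2.png")[190:250,460:520];o=np.array([460,190]);i2=cv2.resize(i2,None,fx=3.3,fy=3.3,interpolation=2)
cv2.imwrite("pics/c5.png",im)
E
```

```text
(no output)
```

View pics/c5.png

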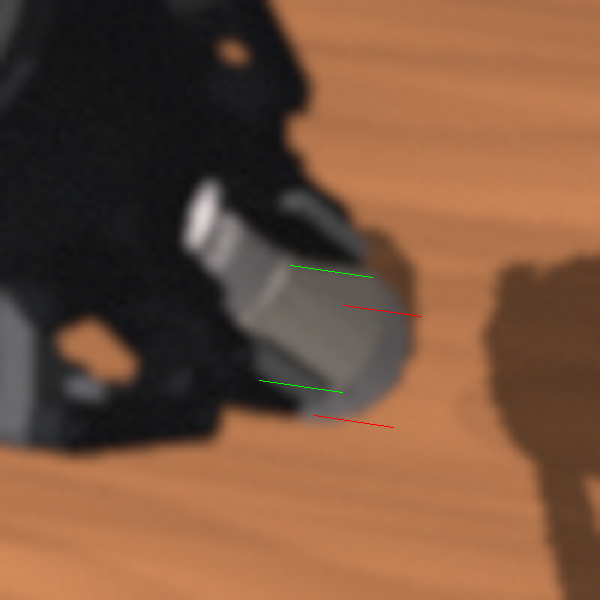

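In both views the real fingertips sit about 25–28 mm above the reported TCP, and the sideways position agrees (the green lines match the tips). I'll go back and descend further than the readout suggests, watching the force.

```bash
python3 -m creep '[[80,-41,0,-10,0],[80,-82,0,-10,0],[80,-123,0,-10,0],[80,-164,0,-10,0],[80,-205,0,-10,0],[80,-246,0,-10,0],[80,-287,0,-10,0],[80,-328,0,-10,0],[80,-369,0,-10,0],[80,-410,0,-10,0],[80,-451,0,-10,0],[80,-493,0,-10,0]]'; python3 -m creep '[[80,0,0,0,0],[80,0,0,0,0]]' ; python3 go.py .5535 -.16 .104
```

```text
t: 6.03
tool_pos: [0.5527, -0.162, 0.225]
tool_rot: [2.223, 2.218, 0.001]
contact_force: [0.0, 1.5, -1.0]
opening: 0.0586
t: 6.2
tool_pos: [0.5529, -0.1619, 0.2246]
tool_rot: [-2.228, -2.215, -0.0]
contact_force: [0.1, 1.1, -1.4]
opening: 0.0589
t 6.2 shift mm [  1.9   0.6 120.6] turn to y||x -0.006 q6 -0.41 F [ 0.1  1.1 -1.4] open 0.0589
```

```bash
python3 -m creep '[[80,1,0.5,40,0],[80,1,0.5,75,0],[80,1,0.5,100,0],[80,1,0.5,115,0],[80,1,0.5,120,0],[80,1,0.5,123,0],[80,1,0.5,126,0],[80,1,0.5,126,0]]'; python3 -m creep '[[80,0,0,3,0],[80,0,0,6,0],[80,0,0,6,0]]'; python3 -m creep '[[80,0,0,3,0],[80,0,0,6,0],[80,0,0,6,0]]'
```

```text
t: 6.87
tool_pos: [0.5551, -0.1578, 0.0997]
tool_rot: [2.22, 2.221, 0.001]
contact_force: [0.2, 0.5, 0.4]
opening: 0.0584
t: 7.12
tool_pos: [0.5544, -0.1579, 0.0926]
tool_rot: [2.221, 2.221, 0.0]
contact_force: [-0.3, 0.6, -0.9]
opening: 0.0587
t: 7.37
tool_pos: [0.5538, -0.1577, 0.0857]
tool_rot: [-2.221, -2.221, 0.001]
contact_force: [-0.7, -0.3, -1.1]
opening: 0.0585
```

```bash
python3 -m creep '[[150,0,0,0,0],[170,0,0,0,0],[190,0,0,0,0],[190,0,0,0,0],[190,0,0,0,0],[220,0,0,0,0],[220,0,0,0,0],[220,0,0,0,0]]' 40; python3 -c "
from h import *
a=save('scene','s3.png')[120:220,200:320]
cv2.imwrite('pics/c6.png',cv2.resize(a[:,:,::-1],(600,500),interpolation=2))"
```

```text
t: 8.03
tool_pos: [0.5544, -0.158, 0.0867]
tool_rot: [2.221, 2.221, 0.0]
contact_force: [-0.7, 0.7, 0.6]
opening: 0.0225
```

View pics/c6.png

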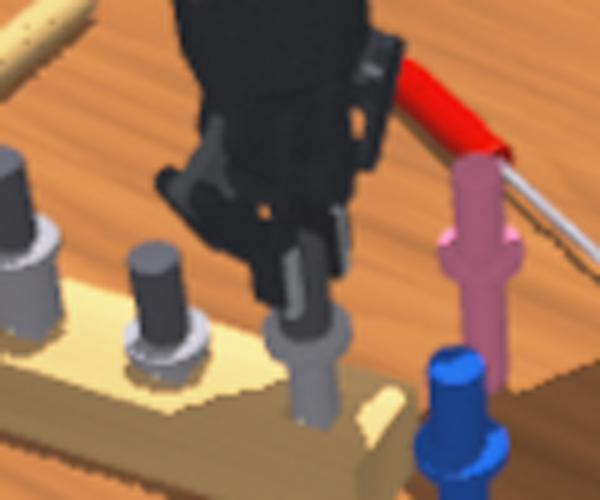

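The knob is gripped around its middle (opening 22.5 mm, pads just above the collar). Now I'll firm up the grip and lift.

```bash
python3 -m creep '[[230,0,0,0,0],[230,0,0,0,0],[230,0,0,-10,0],[230,0,0,-30,0],[230,0,0,-60,0],[230,0,0,-90,0],[230,0,0,-120,0],[230,0,0,-150,0],[230,0,0,-155,0],[230,0,0,-155,0]]' 90;  python3 go.py .561 .1994 .24
```

```text
t: 8.92
tool_pos: [0.5554, -0.1583, 0.2439]
tool_rot: [2.218, 2.219, 0.003]
contact_force: [-0.5, 0.4, -3.0]
opening: 0.0214
t 8.92 shift mm [357.7   5.6   3.3] turn to y||x 0.0 q6 -0.41 F [-0.5  0.4 -3. ] open 0.0214
```

```bash
python3 -m creep '[[230,30,5,0,0],[230,65,5,0,0],[230,100,5,0,0],[230,135,5,0,0],[230,170,6,0,0],[230,205,6,0,0],[230,240,6,0,0],[230,275,6,0,0],[230,310,6,0,0],[230,340,6,0,0],[230,355,6,0,0],[230,359,6,0,0]]';python3 -m creep '[[230,0,0,15,0],[230,0,0,30,0],[230,0,0,45,0],[230,0,0,45,0]]'; python3 go.py .561 .2015 .185; python3 - <<'E'
from h import *
a=save("scene","s4.png")[190:310,340:470];b=save("top","t4.png")[110:230,150:280]
cv2.imwrite("pics/c7.png",np.hstack([cv2.resize(x[:,:,::-1],None,fx=3,fy=3,interpolation=2) for x in(a,b)]))
p=ctrl.get_obs()["tool_pos"]
for n,o in(("scene",(340,190)),("top",(150,110))):
  print(n,[((proj(n,X)-o)*3).round() for X in([.561,.1994,.096],p+[0,-.002,-.0787],p+[0,-.002,.0])])
E
```

```text
t: 9.92
tool_pos: [0.5581, 0.2035, 0.2371]
tool_rot: [-2.215, -2.222, 0.008]
contact_force: [0.4, -0.1, -3.6]
opening: 0.0213
t: 10.25
tool_pos: [0.5569, 0.199, 0.1891]
tool_rot: [-2.219, -2.216, 0.015]
contact_force: [-1.7, -0.2, -4.3]
opening: 0.0215
t 10.25 shift mm [2.6 4.1 4.1] turn to y||x -0.002 q6 0.22 F [-1.7 -0.2 -4.3] open 0.0215
scene [array([209., 203.]), array([211., 180.]), array([229.,  91.])]
top [array([180., 187.]), array([175., 182.]), array([139., 142.])]
```

View pics/c7.png

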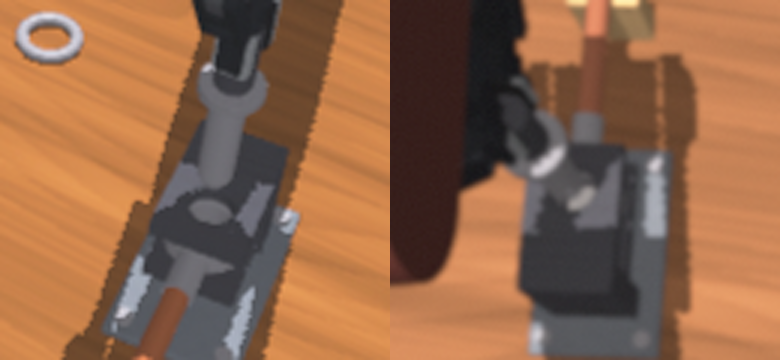

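The pin tip sits just above the hole, at scene crop (217,187) against hole centre (210,210), a few mm short in x. I'll correct that, settle and start in.

```bash
python3 -m creep '[[230,1,3,0,0],[230,1,3,0,0],[230,1,3,0,0],[230,1,3,0,0]]'; python3 go.py .562 .201 .165
```

```text
t: 10.68
tool_pos: [0.5639, 0.2021, 0.1975]
tool_rot: [2.221, 2.221, 0.002]
contact_force: [0.1, -0.5, -2.8]
opening: 0.0213
t 10.68 shift mm [-1.1 -2.  32.5] turn to y||x -0.0 q6 0.22 F [ 0.1 -0.5 -2.8] open 0.0213
```

```bash
python3 -m creep '[[230,-1,-2,6,0],[230,-1,-2,12,0],[230,-1,-2,18,0],[230,-1,-2,24,0],[230,-1,-2,28,0],[230,-1,-2,32,0],[230,-1,-2,32,0]]'; python3 -m creep '[[230,0,0,5,0],[230,0,0,10,0],[230,0,0,15,0],[230,0,0,15,0]]'; python3 go.py .562 .201 .095
```

```text
t: 11.27
tool_pos: [0.5606, 0.2009, 0.1629]
tool_rot: [-2.221, -2.221, 0.003]
contact_force: [0.2, -0.8, -4.0]
opening: 0.0215
t: 11.6
tool_pos: [0.5605, 0.2009, 0.1478]
tool_rot: [-2.221, -2.22, 0.003]
contact_force: [-0.3, -0.4, -3.6]
opening: 0.0209
t 11.6 shift mm [ 0.1  1.7 52.8] turn to y||x -0.0 q6 0.22 F [-0.3 -0.4 -3.6] open 0.0209
```

It's in the hole with no side force. Pushing on.

```bash
python3 -m creep '[[230,0,0,6,0],[230,0,0,12,0],[230,0,0,18,0],[230,0,0,24,0],[230,0,0,28,0],[230,0,0,28,0]]' 110; python3 -m creep '[[230,0,0,5,0],[230,0,0,10,0],[230,0,0,15,0],[230,0,0,18,0],[230,0,0,18,0]]'
```

```text
t: 12.1
tool_pos: [0.5617, 0.2011, 0.1214]
tool_rot: [2.221, 2.221, 0.001]
contact_force: [0.2, 0.1, 0.1]
opening: 0.0206
t: 12.52
tool_pos: [0.5617, 0.2011, 0.1034]
tool_rot: [2.221, 2.221, 0.001]
contact_force: [0.5, 0.1, 0.5]
opening: 0.0209
```

```bash
for i in 1; do python3 -m creep '[[230,0,0,3,0],[230,0,0,6,0],[230,0,0,6,0]]'; python3 -m creep '[[230,0,0,2,0],[230,0,0,4,0],[230,0,0,4,0]]'; done
```

```text
t: 12.77
tool_pos: [0.5616, 0.2011, 0.0974]
tool_rot: [2.221, 2.221, 0.001]
contact_force: [-0.2, 1.0, 2.0]
opening: 0.0211
t: 13.02
tool_pos: [0.5618, 0.2012, 0.095]
tool_rot: [2.221, 2.221, 0.001]
contact_force: [-2.9, -0.5, 9.1]
opening: 0.0204
```

```bash
python3 -m creep '[[230,0,0,1.5,0],[230,0,0,3,0],[230,0,0,3,0],[230,0,0,3,0]]'; python3 - <<'E'
from h import *
a=save("scene","s5.png")[190:310,340:470];b=save("top","t5.png")[110:230,150:280]
cv2.imwrite("pics/c8.png",np.hstack([cv2.resize(x[:,:,::-1],None,fx=3,fy=3,interpolation=2) for x in(a,b)]))
E
```

```text
t: 13.35
tool_pos: [0.5619, 0.2013, 0.095]
tool_rot: [2.221, 2.221, 0.001]
contact_force: [-9.9, -2.3, 21.4]
opening: 0.0205
```

View pics/c8.png

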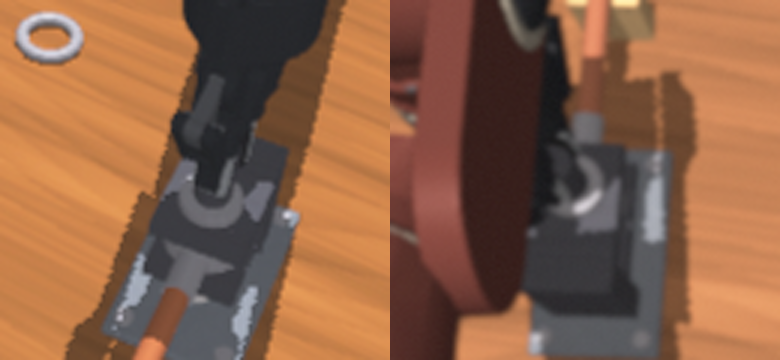

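The collar sits on the fork at scene crop (212,205). Motion stopped at the expected 0.095 while the force rose to 21 N. I'll ease off, open and retreat.

```bash
python3 -m creep '[[230,0,0,-2,0],[230,0,0,-3,0],[120,0,0,-3,0],[80,0,0,-3,0],[80,0,0,-3,0],[80,0,0,-3,0],[80,0,0,-3,0]]' 20; python3 -m creep '[[80,0,0,-15,0],[80,0,0,-40,0],[80,0,0,-75,0],[80,0,0,-110,0],[80,0,0,-140,0],[80,-40,0,-150,0],[80,-80,0,-150,0],[80,-120,0,-150,0],[80,-160,0,-150,0],[80,-200,0,-150,0],[80,-240,0,-150,0],[80,-240,0,-150,0]]'; python3 - <<'E'
from h import *
a=save("scene","s6.png")[190:310,340:470];b=save("top","t6.png")[110:230,150:280]
cv2.imwrite("pics/c9.png",np.hstack([cv2.resize(x[:,:,::-1],None,fx=3,fy=3,interpolation=2) for x in(a,b)]))
for n,o in(("scene",(340,190)),("top",(150,110))):
  print(n,[((proj(n,[.561,.1994,z])-o)*3).round() for z in(.096,.104,.149)])
E
```

```text
t: 14.03
tool_pos: [0.5609, 0.201, 0.0927]
tool_rot: [-2.221, -2.221, 0.002]
contact_force: [0.4, -0.8, -0.7]
opening: 0.0584
t: 15.03
tool_pos: [0.561, -0.045, 0.2431]
tool_rot: [2.228, 2.212, -0.004]
contact_force: [-0.5, 0.6, -0.7]
opening: 0.0591
scene [array([209., 203.]), array([210., 195.]), array([220., 146.])]
top [array([180., 187.]), array([177., 184.]), array([158., 162.])]
```

View pics/c9.png

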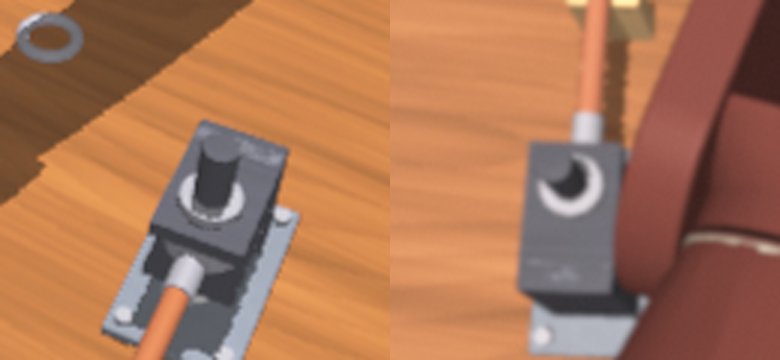

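The pin stands upright in the fork. Its knob top at scene crop (220,150) is close to the predicted (220,146) for a fully home collar, and the collar lies flat on the fork.

```bash
python3 -c "
from station import ctrl
print(ctrl.get_obs()['contact_force']); print(ctrl.finish_job())"
```

```text
[0.60739832 0.40548061 0.35692928]
the job is handed in; nothing more can be done
None
```

The long plain pin is in the fork with its collar home, and I handed the job in at about 15 s of the 48 s allowed.

- **Insertion:** I gripped the pin by its knob, carried it to the fork and pushed it through with no noticeable side force. It stopped at the expected depth while the push rose to about 21 N.
- **Last checks:** The scene picture shows the pin upright, with its knob top about 1 px from where a fully seated pin should be. The collar lies flat on the fork in both pictures. The gripper was well clear, with contact force near zero.
- **Other pins:** I saw the short and shouldered pins standing undisturbed at the moment of gripping. I did not look at them again after lifting the long pin.
- **Disagreement:** In both views the fingertips appeared about 25–28 mm higher than the reported tool position, and I found no cause. I gripped about 17 mm lower than the readout called for, and the insertion depth then came out as expected.

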